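Set the toy railway traverser to the red shed and lock it

ROBOT

A 7-joint arm with a two-finger parallel gripper is mounted at the origin on the work surface. World frame = base frame: x ahead of the robot, y to its left, z up, the work surface at z = 0. Lengths are in m, angles in rad, forces in N, time in s.
With the tool pointing down it reaches from about 0.425 to 0.925 m from the base axis. Payload 6.8 kg.
Tool frame: the origin (TCP) lies midway between the tips of the shut fingers; the grasp point (between the pads) lies 19 mm behind it (r.grip_depth is the distance from the TCP to the grasp point, in m); z points along the fingers, y is the line along which they close (so a half turn about z gives the same grasp; the last joint's range is limited). The gripper opens to 85 mm and grips with 20 to 120 N. Pads are 22 mm wide; open, the fingers measure 114 mm over their backs; the gripper's body (76 mm by 85 mm) begins 54 mm behind the grasp point. The pads swing forward as they close: fully open they stand 13 mm farther back than shut.
Start: joints at [1.236, 0.477, 0.022, 1.555, -0.011, 1.109, -0.083], TCP at [0.152, -0.658, 0.231] pointing down, gripper open.
Joint ranges: [-2.96, 2.96], [-0.34, 2.1], [-1.41, 1.46], [0.24, 2.44], [-1.37, 4.51], [0.17, 1.92], [-2.96, 2.96]. Speed limits (rad/s): [2.39, 2.39, 3.14, 3.14, 3.14, 3.14, 3.14].

INTERFACE

Orientations are given as a rotation vector (axis times angle).
In Python, from bench import telemetry, grab_frame, calibration, order, silhouettes, r gives the robot as it stands.
- The arm moves only by the tool apply_moves, never from a script. Its argument "moves" is a list of rows, each a list of 7 numbers: the turn, a rotation vector about the tool's x, y, z scaled (see below), then the shift along the tool's x, y, z scaled (see below), then the opening, from -1 (shut) to 1 (fully open). A call has exactly 8 rows; each row shifts and turns the commanded pose from where the row before left it, along the tool's axes as they then stand; what a row does not reach is not made up. The controller multiplies each number of a shift by 1000 mm and each number of a turn by 6 degrees. A row lasts 1/12 s, in which the tool goes at most 41.7 mm and 7.16 degrees, less where a joint would pass 70% of its speed; a pose out of reach is approached as far as the arm can. A call with a number of a shift or a turn outside -1 to 1 is refused whole. A call with a gripper value outside its range is refused whole. The fingers move at their own pace and stop on an object; "grip_force" is the grip in N (left out, the last holds). Time passes only in rows, so rows that do not move let the fingers close, or fill a call up. It gives the time, the measured TCP pose, the force, the opening and the grip force at its end, in the units of the state.
- telemetry.get_obs(): the state, without advancing time (a new reading comes with each control period).
- grab_frame(name): name is "scene" or "top" or "wrist"; returns the picture (480x640x3 uint8, blue, green, red); there is no depth.
- calibration(name): a dict with "fx", "fy", "cx", "cy" (pixels), "world_from_camera" (4x4, takes a point from camera to world coordinates); the wrist camera has in their place "mount" (4x4, takes a point from camera to tool coordinates, whose origin is the TCP and whose axes are the flange's). Camera axes: x right, y down, z forward; pixel columns grow to the right and rows downward; lengths in m; the calibration is good to about 2 mm. A picture is of the moment at which its call begins: read the wrist's pose just before it. calibration takes no time and is no camera call.
- order.hand_in(): hands the job in; it is judged then, once.
Trained networks look in the newest picture that a camera, given by its name, has taken for a name from the list of things; names that differ only in an ending like _2 or _b are one class to them, and where a whole thing is asked for, a point or a joint stands for the part that bears it (a point fixed in the world has none). Each returns a list of dicts, best first, with "p" (0 to 1); they miss things now and then, are a little off and sometimes report something else, mostly with a low value. They report only what shows in the picture. A call takes as long as a camera call.
- silhouettes(thing, camera): "mask" (480x640 bool, what is visible of it) and "extent" ([centre column, centre row, width, height] in pixels, round what is visible of it).
The state is a dict: "clock": time; "joints": joint angles; "qvel": joint speeds; "tau": joint torques, N m; "tcp_pos": TCP position; "orientation": TCP orientation; "contact_force": force on the tool from outside, world axes, zero at the start; "moment": the same for the moment, N m; "grip_width": finger opening in m; "gripper_force": force on a finger pad.
Only numpy, scipy, OpenCV 4.12 (cv2) and the standard library are available. Lean on these libraries where they do the work, as an engineer would, in place of code of your own. Each camera call takes 0.05 s, during which the arm holds its last target. There are 200 camera calls.

TASK

On the shop's demo table, crank the yellow handwheel so that the traverser bridge with the purple engine lines up with the track of the red-roofed shed; move the bridge only by its wheel. Then slide the black lock grip all the way from the green end to the red end of its track, leave the bridge lined up, and do not disturb the other toys around the railway.

Things in the scene. Friction and masses are not known exactly. Their poses are not given: they have to be found in the camera images.
- railway: fixed toy railway, board 360 x 360 x 12 mm (x -80 to 280, y -180 to 180). Origin on the table under the middle of the blue console; x points away from the operator to the sheds, y to the operator's left. Console face 150 x 340 mm, slopes 28 deg towards the operator, centre at (0, 0, 70), top edge x 66, z 105. Behind it four wooden tracks along x, 40 mm wide, at y -95, -50, 50, 95, top at z 26
- wheel_center (a point): centre of the yellow handwheel's rim, 48 mm out from the console face; does not turn. z: wheel axis, out of the face (28 deg from vertical, towards the operator); y along railway y; x up the slope. Rim: round bar 14 mm thick, circle of 46 mm radius (to the bar's middle). Hub 24 mm across, 10 mm proud of the rim plane; only its 18 mm axle (40 mm foot, 8 mm high) is below
- wheel (a joint): handwheel angle, rad, counterclockwise positive seen from outside. Three 9 mm spokes 120 deg apart in the rim's plane; at 0 the black one points along wheel_center's +x. Each +1 rad moves the bridge 24 mm to railway +y. Stops at -4.7 and 4.7; stiff (about 0.1 N m), stays where it is left
- bridge: traverser bridge: wooden deck 90 (x) x 42 (y) x 11 mm with a purple and black toy engine fixed on it, 60 mm high in all. Origin at the middle of the deck's underside, 122 mm behind the console middle in the railway's x; axes as the railway. Slides along the railway's y, driven by the wheel
- shed_red: fixed toy shed with a red roof, 78 x 43 x 55 mm, white walls, open towards the bridge, standing on the middle line of one of the four tracks (which one changes). Origin at the middle of its underside; axes as the railway
- shed_blue: the same with a blue roof, on another track
- shed_yellow: the same with a yellow roof, on another track
- shed_green: the same with a green roof, on another track
- lock_grip (a point): point in the lock's black grip, which is 28 mm (up the slope) x 20 mm (along the track) and stands 40 mm out of the track; this point lies 12 mm below its top and 42 mm out from the console face. z points out of the face like the wheel's; its y is the way the grip slides to lock (railway -y). The aluminium track is 40 x 120 x 14 mm on the console's right half
- lock (a joint): lock grip position, m: 0 = unlocked (green patch beside the track), 0.07 = locked, at the stop (red patch). Needs about 2 N and stays where it is left
- puzzle_box: loose teal and yellow puzzle box 190 x 140 x 45 mm left of the railway, origin under its middle; leave alone
- toy_car: loose red toy car 78 x 34 x 40 mm right of the railway, origin under its middle; leave alone
- figure: loose orange wooden figure 34 mm across, 66 mm high, right of the railway, origin under its middle; leave alone

How it is judged:
By the outcome, as a careful person would: the job done as asked, in the order asked, and still so for the second after the job is handed in, with the robot touching nothing.
It also fails if it takes over 72 s, if anything falls off the work surface, if the arm or the gripper's body presses on something with over 40 N, if the wrist force passes 120 N, or if a joint passes its speed limit or range.

## Working session

There is one attempt and no reset: what is moved stays moved. The work goes in short steps, Python scripts to look and compute and a tool call to move; the robot and the scene stay as the last step left them, time stands still between calls to the robot, and variables do not carry over. Pictures are saved under pics/ and viewed, at most 10 in all, crops included, and the job is handed in when it is done.

Besides the shell and the picture viewer there is one more tool, called after "Call:" by a JSON object that holds its "api" and its "payload", one argument or row to a line. apply_moves: Moves the arm, as the interface text tells. Its arguments: {"type":"object","properties":{"moves":{"type":"array"},"grip_force":{"type":"number"}},"required":["moves"]}

```bash
ls; mkdir -p pics; python3 - <<'E'
from bench import telemetry, grab_frame, calibration, silhouettes
import cv2,numpy as np
np.set_printoptions(precision=4,suppress=True)
print(telemetry.get_obs())
for c in("scene","top"):
    f=grab_frame(c);cv2.imwrite(f"pics/{c}0.png",f)
    K=calibration(c);print(c,K)
    for t in ["railway","wheel","bridge","shed_red","shed_blue","shed_yellow","shed_green","lock_grip","puzzle_box","toy_car","figure"]:
        s=silhouettes(t,c);print(t,[(round(d["p"],2),np.round(d["extent"],1).tolist()) for d in s[:2]])
print(calibration("wrist"))
E
```

```text
pics
{'clock': 0.0, 'joints': array([ 1.2359,  0.4778,  0.0223,  1.5565, -0.0115,  1.1093, -0.0831]), 'qvel': array([ 0.0009, -0.0001, -0.0003, -0.0007, -0.0006, -0.0002, -0.0005]), 'tau': array([ -0.0006, -59.6455,   1.608 , -28.1205,   0.0126,   0.0093,
        -0.    ]), 'tcp_pos': array([ 0.1517, -0.6571,  0.2303]), 'orientation': array([-3.1196, -0.3553,  0.0005]), 'contact_force': array([0.4784, 0.0362, 0.212 ]), 'moment': array([ 0.0186, -0.0188, -0.0122]), 'gripper_force': 0.0, 'grip_width': 0.08484414914457193}
scene {'fx': 461.0514908475659, 'fy': 461.0514908475659, 'cx': 319.8443511578578, 'cy': 245.52872615476633, 'world_from_camera': array([[ 0.3377,  0.7693, -0.5424,  1.1312],
       [ 0.9413, -0.2751,  0.1958, -0.1632],
       [ 0.0015, -0.5766, -0.817 ,  0.8485],
       [ 0.    ,  0.    ,  0.    ,  1.    ]])}
railway [(0.82, [315.6, 279.6, 217.3, 203.1])]
wheel [(0.69, [325.1, 191.8, 47.8, 21.7])]
bridge [(0.82, [317.5, 272.7, 33.4, 44.8]), (0.36, [360.9, 299.8, 34.4, 47.9])]
shed_red [(0.85, [384.7, 292.4, 31.6, 45.2])]
shed_blue [(0.74, [310.9, 319.6, 33.8, 47.5])]

[... 912 characters left out ...]
3, 19.7, 35.2]), (0.73, [208.5, 262.4, 65.0, 75.6])]
shed_yellow [(0.75, [379.8, 200.4, 26.2, 36.9])]
shed_green [(0.93, [323.1, 199.2, 22.0, 30.3]), (0.67, [312.3, 307.5, 52.8, 43.0])]
lock_grip [(0.69, [373.9, 302.6, 13.1, 17.2])]
puzzle_box [(0.65, [209.2, 261.4, 67.3, 77.3]), (0.48, [344.4, 244.7, 22.9, 33.9])]
toy_car [(0.91, [468.5, 277.1, 17.4, 30.5])]
figure [(0.51, [440.6, 222.8, 17.6, 19.9])]
{'fx': 333.58967765932573, 'fy': 333.58967765932573, 'cx': 322.62807482352605, 'cy': 231.9801771825719, 'mount': array([[-0.0012, -0.9456, -0.3254,  0.083 ],
       [ 1.    , -0.0012,  0.    ,  0.0001],
       [-0.0004, -0.3254,  0.9456, -0.1425],
       [ 0.    ,  0.    ,  0.    ,  1.    ]])}
```

```bash
python3 - <<'E'
import cv2
f=cv2.imread("pics/top0.png")[165:345,250:490]
cv2.imwrite("pics/topc.png",cv2.resize(f,None,fx=3.3,fy=3.3,interpolation=cv2.INTER_CUBIC))
f=cv2.imread("pics/scene0.png")[160:380,180:480]
cv2.imwrite("pics/scenec.png",cv2.resize(f,None,fx=2.6,fy=2.6,interpolation=cv2.INTER_CUBIC))
E
```

```text
(no output)
```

View pics/topc.png

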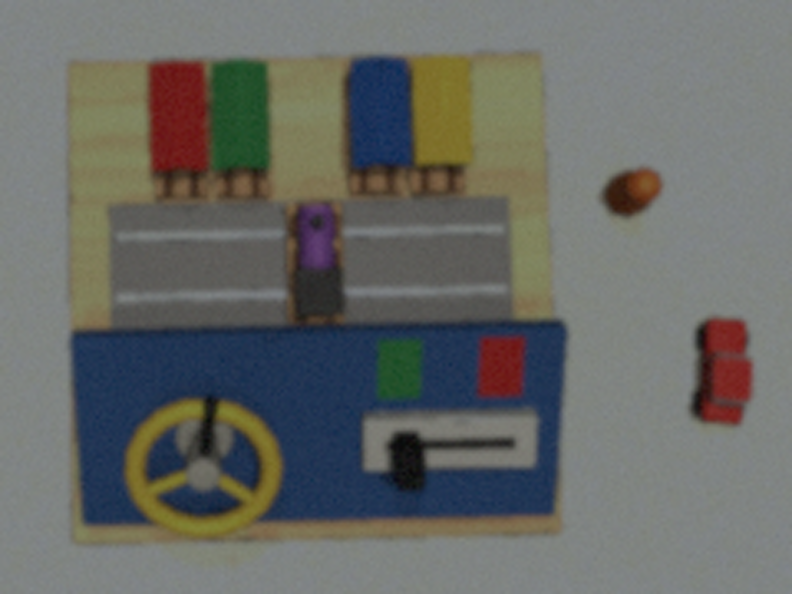

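View pics/scenec.png

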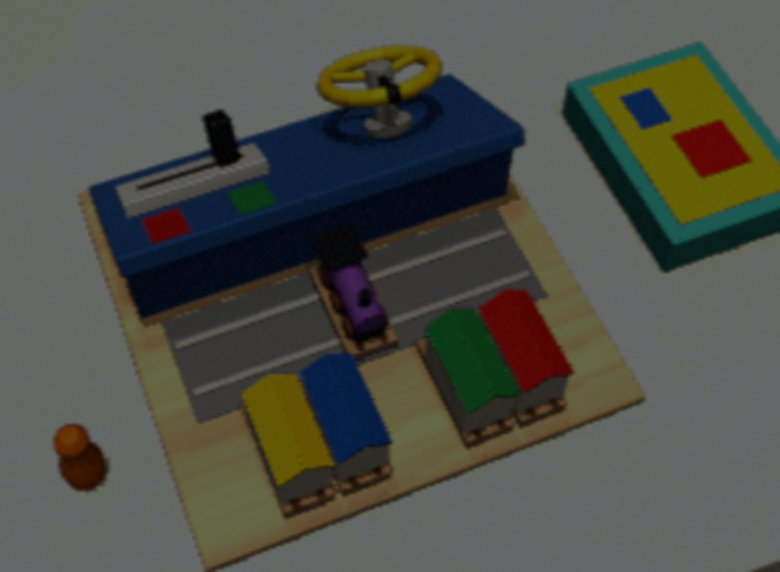

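The top view shows the red shed on the leftmost track (y=+95; crop 180,115) and the bridge near y=0 (317,260). The wheel is centred at (204,467) with its black spoke pointing up, and the lock grip sits at the green end (405,460). The scene view agrees. Next I'll fit the railway pose.

```bash
cat > h.py <<'E'
import numpy as np, cv2
from scipy.optimize import least_squares
from scipy.spatial.transform import Rotation as R
from bench import telemetry, grab_frame, calibration, silhouettes
np.set_printoptions(precision=4,suppress=True)
def proj(P,c):
    K=calibration(c);T=np.linalg.inv(K["world_from_camera"]);q=np.atleast_2d(P)@T[:3,:3].T+T[:3,3]
    return np.c_[K["fx"]*q[:,0]/q[:,2]+K["cx"],K["fy"]*q[:,1]/q[:,2]+K["cy"]]
def ray(px,c):
    K=calibration(c);W=K["world_from_camera"];d=W[:3,:3]@[(px[0]-K["cx"])/K["fx"],(px[1]-K["cy"])/K["fy"],1]
    return W[:3,3],d/np.linalg.norm(d)
A=np.radians(28)
def w(P,p): # railway->world
    return np.atleast_2d(P)@R.from_euler("z",p[2]).as_matrix().T+[p[0],p[1],0]
n=np.array([-np.sin(A),0,np.cos(A)]);u=np.array([np.cos(A),0,np.sin(A)])
def face(x,y,h): return np.array([0,0,.07])+x*u+np.array([0,y,0])+h*n
E
cat > fit.py <<'E'
from h import *
X=lambda *a:np.array(a)/1000
top=[((69,62),(280,180,12)),((540,53),(280,-180,12)),((74,333),(66,170,105)),((566,323),(66,-170,105)),((84,522),(-66,170,35)),((555,512),(-66,-170,35)),((75,543),(-80,180,12)),((560,533),(-80,-180,12))]
sc=[((643,398),(280,180,12)),((207,568),(280,-180,12)),((88,187),(-66,-170,35)),((455,80),(-66,170,35)),((523,130),(66,170,105)),((122,262),(66,-170,105))]
tp=np.array([t[0] for t in top])/3.3+[250,165];tP=X(*[t[1] for t in top])
sp=np.array([t[0] for t in sc])/2.6+[180,160];sP=X(*[t[1] for t in sc])
def f(p,cams=(1,1)): return np.r_[cams[0]*(proj(w(tP,p),"top")-tp).ravel(),cams[1]*(proj(w(sP,p),"scene")-sp).ravel()]
for cc in((1,1),(1,0),(0,1)):
    s=least_squares(f,[.45,0,0],args=(cc,),loss="soft_l1");print(cc,s.x)
    if cc==(1,1):p=s.x;print(np.round(f(p).reshape(-1,2),1).tolist())
np.save("p.npy",p)
# wheel centre: rim masks; fit (x,y) on face at height 48
masks={c:silhouettes("wheel",c)[0]["mask"] if False else None for c in()}
import sys
def rimextent(q,c):
    a=np.linspace(0,2*np.pi,90);pts=np.array([face(q[0]+.046*np.cos(t),q[1]+.046*np.sin(t),.048) for t in a])
    z=proj(w(pts,p),c);return z
imgs={c:cv2.imread(f"pics/{c}0.png") for c in("top","scene")}
obs={}
for c,(r0,r1,c0,c1) in {"top":(270,335,280,345),"scene":(170,225,295,355)}.items():
    hsv=cv2.cvtColor(imgs[c],cv2.COLOR_BGR2HSV);m=(cv2.inRange(hsv,(18,100,40),(38,255,255))>0)
    k=np.zeros_like(m);k[r0:r1,c0:c1]=m[r0:r1,c0:c1]
    ys,xs=np.nonzero(k);h=cv2.convexHull(np.c_[xs,ys].astype(np.int32))[:,0]
    obs[c]=np.array([xs.min(),xs.max(),ys.min(),ys.max()])
    print(c,k.sum(),obs[c])
for cs in(("top",),("scene",),("top","scene")):
    def g(q):
        r=[]
        for c in cs:
            z=rimextent(q,c);e=np.array([(z[:,0].min()+z[:,0].max())/2,(z[:,1].min()+z[:,1].max())/2]);o=obs[c];r+=list(e-[(o[0]+o[1])/2,(o[2]+o[3])/2])
        return r
    s=least_squares(g,[0,.08]);print(cs,s.x,s.fun,w(face(s.x[0],s.x[1],.048),p))
    # lock
ex={"top":(405,460),"scene":(222,138)}
for c,o,k in(("top",(250,165),3.3),("scene",(180,160),2.6)):
    O,d=ray(np.array(ex[c])/k+o,c)
    fc=w(face(0,0,.034),p)[0];nn=R.from_euler("z",p[2]).apply(n)
    P=O+d*((fc-O)@nn)/(d@nn);q=R.from_euler("z",-p[2]).apply(P-[p[0],p[1],0])
    print("grip mid",c,P,"face x,y",(q-[0,0,.07])@u,q[1])
# bridge: engine top ~ deck+60 ; deck
O,d=ray(np.array((317,262))/3.3+[250,165],"top")
for z in(.05,.07,.085):
    P=O+d*(z-O[2])/d[2];print("bridge",z,R.from_euler("z",-p[2]).apply(P-[p[0],p[1],0]))
E
python3 fit.py
```

```text
(1, 1) [ 0.535  -0.0045  0.0449]
[[-0.8, -1.5], [0.5, -1.5], [-2.0, 0.6], [0.4, 0.5], [-1.1, 0.5], [-0.3, 0.4], [-1.5, -0.8], [0.6, -0.9], [1.6, 0.1], [-1.4, 1.5], [-0.8, -0.2], [-1.8, -2.5], [0.5, -0.9], [-3.2, -0.2]]
(1, 0) [ 0.5345 -0.0059  0.0461]
(0, 1) [ 0.5358 -0.0025  0.0432]
top 843 [288 334 286 327]
scene 616 [302 349 177 200]
('top',) [-0.0026  0.0805] [0. 0.] [[0.5066 0.0747 0.1112]]
('scene',) [-0.0078  0.0824] [0. 0.] [[0.5019 0.0765 0.1087]]
('top', 'scene') [-0.0034  0.0809] [-0.1729  0.312   0.0596  0.811 ] [[0.5059 0.0751 0.1108]]
grip mid top [ 0.5145 -0.063   0.0962] face x,y -0.008079705458348903 -0.05746694296057786
grip mid scene [ 0.5149 -0.0624  0.0964] face x,y -0.007655699578997597 -0.05692314506319035
bridge 0.05 [ 0.1172 -0.0036  0.05  ]
bridge 0.07 [ 0.1154 -0.0025  0.07  ]
bridge 0.085 [ 0.1141 -0.0017  0.085 ]
```

```bash
cat >> h.py <<'E'
def pose(o=None):
    o=o or telemetry.get_obs();T=np.eye(4);T[:3,:3]=R.from_rotvec(o["orientation"]).as_matrix();T[:3,3]=o["tcp_pos"];return T
def mk(zd,yd,pos):
    z=zd/np.linalg.norm(zd);y=yd-z*(yd@z);y/=np.linalg.norm(y);T=np.eye(4);T[:3,:3]=np.c_[np.cross(y,z),y,z];T[:3,3]=pos;return T
def rows(T0,T1,N):
    D=np.linalg.inv(T0)@T1;v=R.from_matrix(D[:3,:3]).as_rotvec()/N
    dR=R.from_rotvec(v).as_matrix();S=np.zeros((3,3));M=np.eye(3)
    for _ in range(N):S+=M;M=M@dR
    t=np.linalg.solve(S,D[:3,3]);print(N,"rows:",np.round(np.degrees(v)/6,3),np.round(t,4));return np.r_[v,t]
p=np.load("p.npy");Rw=R.from_euler("z",p[2]).as_matrix()
N_,U_,Y_=Rw@n,Rw@u,Rw@np.array([0,1,0]); WC=np.array([.506,.075,.111])
def wheelpose(phi,back=0,depth=.019):
    e=np.cos(np.radians(phi))*U_+np.sin(np.radians(phi))*Y_
    return mk(-N_,-e,WC+.046*e-N_*depth+N_*back)
E
python3 - <<'E'
from h import *
T0=pose();T1=T0.copy();T1[:3,3]=[.40,-.45,.30]
rows(T0,T1,16)
T2=wheelpose(60,.09);print(T2[:3,3]);rows(T1,T2,24)
print(T0[:3,:3],T2[:3,:3])
E
```

```text
16 rows: [-0. -0.  0.] [ 0.018  -0.0092 -0.0043]
[0.4912 0.1142 0.1845]
24 rows: [0.034 0.196 0.275] [ 0.     -0.0239  0.0072]
[[ 0.9744  0.2249 -0.    ]
 [ 0.2249 -0.9744 -0.    ]
 [-0.      0.     -1.    ]] [[ 0.7863 -0.4022  0.469 ]
 [-0.4652 -0.885   0.0211]
 [ 0.4066 -0.2347 -0.8829]]
```

Call:
{"api": "apply_moves", "payload": {
  "moves": [
    [0, 0, 0, 0.018, -0.0092, -0.0043, -0.29],
    [0, 0, 0, 0.018, -0.0092, -0.0043, -0.29],
    [0, 0, 0, 0.018, -0.0092, -0.0043, -0.29],
    [0, 0, 0, 0.018, -0.0092, -0.0043, -0.29],
    [0, 0, 0, 0.018, -0.0092, -0.0043, -0.29],
    [0, 0, 0, 0.018, -0.0092, -0.0043, -0.29],
    [0, 0, 0, 0.018, -0.0092, -0.0043, -0.29],
    [0, 0, 0, 0.018, -0.0092, -0.0043, -0.29]
  ]
}}

```text
clock: 1.87
tcp_pos: [0.2762, -0.553, 0.266]
orientation: [3.121, 0.355, 0.0]
contact_force: [-0.4, 0.2, -0.1]
grip_width: 0.0305
gripper_force: 0.0
```

Call:
{"api": "apply_moves", "payload": {
  "moves": [
    [0, 0, 0, 0.018, -0.0092, -0.0043, -0.29],
    [0, 0, 0, 0.018, -0.0092, -0.0043, -0.29],
    [0, 0, 0, 0.018, -0.0092, -0.0043, -0.29],
    [0, 0, 0, 0.018, -0.0092, -0.0043, -0.29],
    [0, 0, 0, 0.018, -0.0092, -0.0043, -0.29],
    [0, 0, 0, 0.018, -0.0092, -0.0043, -0.29],
    [0, 0, 0, 0.018, -0.0092, -0.0043, -0.29],
    [0, 0, 0, 0.018, -0.0092, -0.0043, -0.29]
  ]
}}

```text
clock: 2.53
tcp_pos: [0.4, -0.4489, 0.3005]
orientation: [3.121, 0.355, 0.0]
contact_force: [-0.4, 0.8, -0.4]
grip_width: 0.0303
gripper_force: 0.0
```

```bash
python3 - <<'E'
from h import *
o=telemetry.get_obs();print(o["clock"],o["joints"],o["tcp_pos"],o["grip_width"])
rows(pose(),wheelpose(60,.09),24)
E
```

```text
2.5333 [ 0.8146  0.3031 -0.0959  1.6504  0.0309  1.1893 -0.6325] [ 0.4    -0.4489  0.3005] 0.03032635805168535
24 rows: [0.034 0.196 0.275] [ 0.     -0.0238  0.0072]
```

Call:
{"api": "apply_moves", "payload": {
  "moves": [
    [0.034, 0.196, 0.275, 0, -0.0238, 0.0072, -0.29],
    [0.034, 0.196, 0.275, 0, -0.0238, 0.0072, -0.29],
    [0.034, 0.196, 0.275, 0, -0.0238, 0.0072, -0.29],
    [0.034, 0.196, 0.275, 0, -0.0238, 0.0072, -0.29],
    [0.034, 0.196, 0.275, 0, -0.0238, 0.0072, -0.29],
    [0.034, 0.196, 0.275, 0, -0.0238, 0.0072, -0.29],
    [0.034, 0.196, 0.275, 0, -0.0238, 0.0072, -0.29],
    [0.034, 0.196, 0.275, 0, -0.0238, 0.0072, -0.29]
  ]
}}

```text
clock: 3.2
tcp_pos: [0.3789, -0.2588, 0.2459]
orientation: [-3.085, 0.009, -0.249]
contact_force: [0.7, 0.2, 0.7]
grip_width: 0.0298
gripper_force: 0.0
```

Call:
{"api": "apply_moves", "payload": {
  "moves": [
    [0.034, 0.196, 0.275, 0, -0.0238, 0.0072, -0.29],
    [0.034, 0.196, 0.275, 0, -0.0238, 0.0072, -0.29],
    [0.034, 0.196, 0.275, 0, -0.0238, 0.0072, -0.29],
    [0.034, 0.196, 0.275, 0, -0.0238, 0.0072, -0.29],
    [0.034, 0.196, 0.275, 0, -0.0238, 0.0072, -0.29],
    [0.034, 0.196, 0.275, 0, -0.0238, 0.0072, -0.29],
    [0.034, 0.196, 0.275, 0, -0.0238, 0.0072, -0.29],
    [0.034, 0.196, 0.275, 0, -0.0238, 0.0072, -0.29]
  ]
}}

```text
clock: 3.87
tcp_pos: [0.4108, -0.0672, 0.2054]
orientation: [-2.989, 0.36, -0.484]
contact_force: [0.5, -0.2, -1.1]
grip_width: 0.0301
gripper_force: 0.0
```

Call:
{"api": "apply_moves", "payload": {
  "moves": [
    [0.034, 0.196, 0.275, 0, -0.0238, 0.0072, -0.29],
    [0.034, 0.196, 0.275, 0, -0.0238, 0.0072, -0.29],
    [0.034, 0.196, 0.275, 0, -0.0238, 0.0072, -0.29],
    [0.034, 0.196, 0.275, 0, -0.0238, 0.0072, -0.29],
    [0.034, 0.196, 0.275, 0, -0.0238, 0.0072, -0.29],
    [0.034, 0.196, 0.275, 0, -0.0238, 0.0072, -0.29],
    [0.034, 0.196, 0.275, 0, -0.0238, 0.0072, -0.29],
    [0.034, 0.196, 0.275, 0, -0.0238, 0.0072, -0.29]
  ]
}}

```text
clock: 4.53
tcp_pos: [0.4735, 0.08, 0.1866]
orientation: [-2.874, 0.641, -0.661]
contact_force: [0.1, -1.1, -0.3]
grip_width: 0.0306
gripper_force: 0.0
```

```bash
python3 - <<'E'
from h import *
o=telemetry.get_obs();print(o["clock"],o["joints"],o["tcp_pos"],o["grip_width"])
f=grab_frame("wrist");K=calibration("wrist")
T=np.linalg.inv(pose(o)@K["mount"])
a=np.linspace(0,2*np.pi,60)
for rr in(.039,.053):
  P=np.array([WC+rr*(np.cos(t)*U_+np.sin(t)*Y_) for t in a])@T[:3,:3].T+T[:3,3]
  for q in P:
    if q[2]>0:cv2.circle(f,(int(K["fx"]*q[0]/q[2]+K["cx"]),int(K["fy"]*q[1]/q[2]+K["cy"])),1,(255,0,255),-1)
cv2.imwrite("pics/w1.png",f)
rows(pose(),wheelpose(60,.09),8)
rows(pose(),wheelpose(60,0),16)
E
```

```text
4.5333 [ 0.1974  0.0614 -0.6033  2.3457  0.5487  0.3573 -2.8861] [0.4735 0.08   0.1866] 0.030591061125409647
8 rows: [0.005 0.036 0.054] [ 0.     -0.0039  0.0013]
16 rows: [0.002 0.018 0.027] [ 0.0001 -0.002   0.0063]
```

View pics/w1.png

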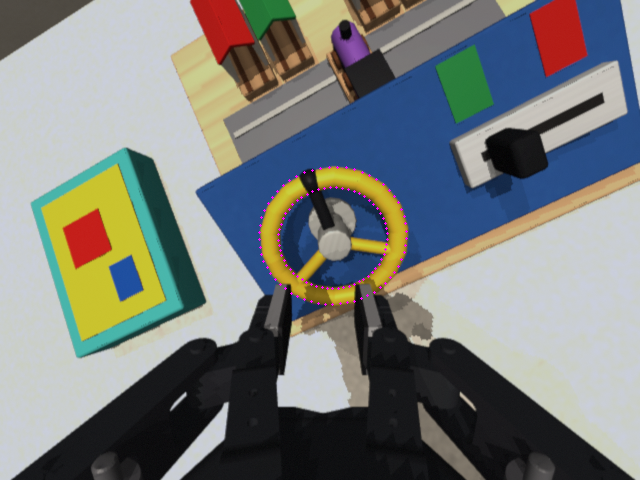

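The predicted rim (dots) falls on the yellow rim, centred near (335,235), so the wheel position holds. The black spoke points up (310,180). I'll grip at phi=-90 so the sweep mostly stays on the far side.

```bash
cat >> h.py <<'E'
def wp(phi,back=0,depth=.019):
    e=np.cos(np.radians(phi))*U_+np.sin(np.radians(phi))*Y_
    return mk(-N_,e,WC+.046*e-N_*depth+N_*back)
E
python3 - <<'E'
from h import *
rows(pose(),wp(-90,.09),8)
rows(wp(-90,.09),wp(-90,0),8)
rows(wp(-90),wp(-50),8)
print(wp(-90)[:3,3])
E
```

```text
8 rows: [-0.005  0.036 -0.571] [0.001  0.0074 0.0013]
8 rows: [-0. -0.  0.] [-0.     -0.      0.0113]
8 rows: [-0.    -0.    -0.833] [ 0.004  -0.0002  0.    ]
[0.517  0.0294 0.0942]
```

Call:
{"api": "apply_moves", "payload": {
  "moves": [
    [-0.005, 0.036, -0.571, 0.001, 0.0074, 0.0013, -0.29],
    [-0.005, 0.036, -0.571, 0.001, 0.0074, 0.0013, -0.29],
    [-0.005, 0.036, -0.571, 0.001, 0.0074, 0.0013, -0.29],
    [-0.005, 0.036, -0.571, 0.001, 0.0074, 0.0013, -0.29],
    [-0.005, 0.036, -0.571, 0.001, 0.0074, 0.0013, -0.29],
    [-0.005, 0.036, -0.571, 0.001, 0.0074, 0.0013, -0.29],
    [-0.005, 0.036, -0.571, 0.001, 0.0074, 0.0013, -0.29],
    [-0.005, 0.036, -0.571, 0.001, 0.0074, 0.0013, -0.29]
  ]
}}

```text
clock: 5.25
tcp_pos: [0.4729, 0.02, 0.1737]
orientation: [-3.044, -0.064, -0.754]
contact_force: [0.0, 0.7, 0.2]
grip_width: 0.0302
gripper_force: 0.0
```

```bash
python3 - <<'E'
from h import *
o=telemetry.get_obs();print(o["clock"],o["joints"],o["tcp_pos"],o["grip_width"])
rows(pose(),wp(-90,0),8)
E
```

```text
5.25 [ 0.3374  0.0657 -0.5856  2.3953  0.5619  0.2509 -2.2825] [0.4729 0.02   0.1737] 0.030214170588796017
8 rows: [ 0.008  0.004 -0.002] [ 0.0003 -0.001   0.0114]
```

Call:
{"api": "apply_moves", "payload": {
  "moves": [
    [0.008, 0.004, -0.002, 0.0003, -0.001, 0.0114, -0.29],
    [0.008, 0.004, -0.002, 0.0003, -0.001, 0.0114, -0.29],
    [0.008, 0.004, -0.002, 0.0003, -0.001, 0.0114, -0.29],
    [0.008, 0.004, -0.002, 0.0003, -0.001, 0.0114, -0.29],
    [0, 0, 0, 0, 0, 0, -0.29],
    [0, 0, 0, 0, 0, 0, -0.29],
    [0, 0, 0, 0, 0, 0, -0.29],
    [0, 0, 0, 0, 0, 0, -0.29]
  ]
}}

```text
clock: 5.92
tcp_pos: [0.4951, 0.0254, 0.1344]
orientation: [-3.039, -0.061, -0.756]
contact_force: [-0.2, -0.4, -0.5]
grip_width: 0.0305
gripper_force: 0.0
```

```bash
python3 - <<'E'
from h import *
o=telemetry.get_obs();print(o["clock"],o["joints"],o["tcp_pos"],o["contact_force"])
rows(pose(),wp(-90,0),8)
E
```

```text
5.9167 [ 0.1647  0.1819 -0.4331  2.3972  1.0619  0.1966 -2.7854] [0.4951 0.0254 0.1344] [-0.1988 -0.386  -0.524 ]
8 rows: [ 0.004  0.001 -0.005] [ 0.0001 -0.0004  0.0057]
```

Full tilt runs into the elbow and wrist limits (j4, j6). I'll tilt only 12° and let the round bar slip in a light grip.

```bash
cat >> h.py <<'E'
TILT=12
def w2(phi,back=0,depth=.019):
    t=np.radians(TILT);k=Rw@np.array([-np.sin(t),0,np.cos(t)])
    e=np.cos(np.radians(phi))*U_+np.sin(np.radians(phi))*Y_
    return mk(-k,e,WC+.046*e-k*depth+k*back)
E
python3 - <<'E'
from h import *
rows(pose(),w2(-90,.045),8)
rows(w2(-90,.045),w2(-90,0),8)
E
```

```text
8 rows: [ 0.003 -0.332 -0.005] [ 0.001  -0.0004  0.0001]
8 rows: [ 0. -0.  0.] [0.     0.     0.0056]
```

Call:
{"api": "apply_moves", "payload": {
  "moves": [
    [0.003, -0.332, -0.005, 0.001, -0.0004, 0.0001, -0.29],
    [0.003, -0.332, -0.005, 0.001, -0.0004, 0.0001, -0.29],
    [0.003, -0.332, -0.005, 0.001, -0.0004, 0.0001, -0.29],
    [0.003, -0.332, -0.005, 0.001, -0.0004, 0.0001, -0.29],
    [0.003, -0.332, -0.005, 0.001, -0.0004, 0.0001, -0.29],
    [0.003, -0.332, -0.005, 0.001, -0.0004, 0.0001, -0.29],
    [0.003, -0.332, -0.005, 0.001, -0.0004, 0.0001, -0.29],
    [0.003, -0.332, -0.005, 0.001, -0.0004, 0.0001, -0.29]
  ]
}}

```text
clock: 6.58
tcp_pos: [0.5027, 0.0287, 0.1367]
orientation: [-3.118, -0.069, -0.331]
contact_force: [-0.0, -0.1, -0.1]
grip_width: 0.0305
gripper_force: 0.0
```

```bash
python3 - <<'E'
from h import *
o=telemetry.get_obs();print(o["clock"],o["joints"],o["tcp_pos"],o["contact_force"])
rows(pose(),w2(-90,0),8)
E
```

```text
6.5833 [ 0.4245  0.3048 -0.7146  2.1659  0.4506  0.5766 -2.132 ] [0.5027 0.0287 0.1367] [-0.0203 -0.0862 -0.07  ]
8 rows: [-0.    -0.003 -0.001] [-0.     -0.      0.0057]
```

Tracking and joint margins are good. Descending, then closing.

Call:
{"api": "apply_moves", "payload": {
  "moves": [
    [0, 0, 0, 0, 0, 0.0057, -0.29],
    [0, 0, 0, 0, 0, 0.0057, -0.29],
    [0, 0, 0, 0, 0, 0.0057, -0.29],
    [0, 0, 0, 0, 0, 0.0057, -0.29],
    [0, 0, 0, 0, 0, 0.0057, -0.29],
    [0, 0, 0, 0, 0, 0.0057, -0.29],
    [0, 0, 0, 0, 0, 0.0057, -0.29],
    [0, 0, 0, 0, 0, 0.0057, -0.29]
  ]
}}

```text
clock: 7.25
tcp_pos: [0.5131, 0.0292, 0.091]
orientation: [-3.119, -0.07, -0.335]
contact_force: [1.4, -1.0, 0.9]
grip_width: 0.0306
gripper_force: 1.0
```

Call:
{"api": "apply_moves", "payload": {
  "moves": [
    [0, 0, 0, 0, 0, 0, -0.29],
    [0, 0, 0, 0, 0, 0, -0.8],
    [0, 0, 0, 0, 0, 0, -0.8],
    [0, 0, 0, 0, 0, 0, -0.8],
    [0, 0, 0, 0, 0, 0, -0.8],
    [0, 0, 0, 0, 0, 0, -0.8],
    [0, 0, 0, 0, 0, 0, -0.8],
    [0, 0, 0, 0, 0, 0, -0.8]
  ],
  "grip_force": 20
}}

```text
clock: 7.92
tcp_pos: [0.5124, 0.0297, 0.0913]
orientation: [-3.118, -0.071, -0.333]
contact_force: [2.6, 3.6, -4.5]
grip_width: 0.0145
gripper_force: 19.1
```

```bash
python3 - <<'E'
from h import *
o=telemetry.get_obs();print(o["clock"],o["joints"],o["tcp_pos"],o["contact_force"],o["grip_width"],o["gripper_force"])
rows(pose(),w2(-90),8)
for a in(-54,-18,18,54,90,126):rows(w2(a-36),w2(a),8)
E
```

```text
7.9167 [ 0.3348  0.3904 -0.6266  2.1827  0.5841  0.4928 -2.2556] [0.5124 0.0297 0.0913] [ 2.5647  3.6171 -4.4945] 0.014542293235122848 19.11966361105442
8 rows: [-0.    -0.004  0.   ] [-0.      0.0001 -0.0001]
8 rows: [ 0.    -0.    -0.728] [ 0.0035 -0.0002 -0.0009]
8 rows: [ 0.    -0.    -0.758] [ 0.0036 -0.0003 -0.0006]
8 rows: [ 0.    -0.    -0.778] [ 0.0036 -0.0001 -0.    ]
8 rows: [-0.    -0.    -0.758] [ 0.0036 -0.      0.0006]
8 rows: [-0.    -0.    -0.728] [ 0.0035 -0.0001  0.0009]
8 rows: [-0.     0.    -0.728] [ 0.0035 -0.0002  0.0009]
```

Call:
{"api": "apply_moves", "payload": {
  "moves": [
    [0, 0, -0.728, 0.0035, -0.0002, -0.0009, -0.8],
    [0, 0, -0.728, 0.0035, -0.0002, -0.0009, -0.8],
    [0, 0, -0.728, 0.0035, -0.0002, -0.0009, -0.8],
    [0, 0, -0.728, 0.0035, -0.0002, -0.0009, -0.8],
    [0, 0, -0.728, 0.0035, -0.0002, -0.0009, -0.8],
    [0, 0, -0.728, 0.0035, -0.0002, -0.0009, -0.8],
    [0, 0, -0.728, 0.0035, -0.0002, -0.0009, -0.8],
    [0, 0, -0.728, 0.0035, -0.0002, -0.0009, -0.8]
  ]
}}

```text
clock: 8.58
tcp_pos: [0.5348, 0.0381, 0.1032]
orientation: [2.901, 0.99, 0.309]
contact_force: [-0.4, 0.4, -3.3]
grip_width: 0.0143
gripper_force: 19.8
```

```bash
python3 - <<'E'
from h import *
o=telemetry.get_obs();print(o["clock"],o["joints"],o["tcp_pos"],o["contact_force"],o["grip_width"],o["gripper_force"])
rows(pose(),w2(-54),8)
rows(pose(),w2(-18),8)
grab_frame("top");b=silhouettes("bridge","top");print([(x["p"],x["extent"]) for x in b[:1]])
E
```

```text
8.5833 [ 0.4405  0.4422 -0.7803  2.1159  0.6677  0.5903 -1.7119] [0.5348 0.0381 0.1032] [-0.4058  0.4374 -3.343 ] 0.014301314942448292 19.842415899038315
8 rows: [0.003 0.001 0.004] [ 0.0002 -0.     -0.0002]
8 rows: [ 0.002  0.002 -0.754] [ 0.0037 -0.0002 -0.0008]
[(0.86, [338.6, 244.2, 24.1, 31.1])]
```

The bridge moved about 15 mm, as expected. Continuing.

Call:
{"api": "apply_moves", "payload": {
  "moves": [
    [0, 0, -0.756, 0.0037, -0.0002, -0.0008, -0.8],
    [0, 0, -0.756, 0.0037, -0.0002, -0.0008, -0.8],
    [0, 0, -0.756, 0.0037, -0.0002, -0.0008, -0.8],
    [0, 0, -0.756, 0.0037, -0.0002, -0.0008, -0.8],
    [0, 0, -0.756, 0.0036, -0.0003, -0.0006, -0.8],
    [0, 0, -0.756, 0.0036, -0.0003, -0.0006, -0.8],
    [0, 0, -0.756, 0.0036, -0.0003, -0.0005, -0.8],
    [0, 0, -0.756, 0.0036, -0.0003, -0.0004, -0.8]
  ]
}}

```text
clock: 9.35
tcp_pos: [0.5493, 0.0611, 0.1117]
orientation: [2.407, 1.806, 0.26]
contact_force: [0.5, -2.9, -3.3]
grip_width: 0.0142
gripper_force: 19.6
```

Call:
{"api": "apply_moves", "payload": {
  "moves": [
    [0, 0, -0.778, 0.0036, -0.0001, -0.0003, -0.8],
    [0, 0, -0.778, 0.0036, -0.0001, -0.0002, -0.8],
    [0, 0, -0.778, 0.0036, -0.0001, -0.0001, -0.8],
    [0, 0, -0.778, 0.0036, -0.0001, 0, -0.8],
    [0, 0, -0.778, 0.0036, -0.0001, 0, -0.8],
    [0, 0, -0.778, 0.0036, -0.0001, 0.0001, -0.8],
    [0, 0, -0.778, 0.0036, -0.0001, 0.0002, -0.8],
    [0, 0, -0.778, 0.0036, -0.0001, 0.0003, -0.8]
  ]
}}

```text
clock: 10.02
tcp_pos: [0.5485, 0.0903, 0.1121]
orientation: [1.676, 2.446, 0.186]
contact_force: [-2.6, 0.1, -0.6]
grip_width: 0.0143
gripper_force: 22.1
```

```bash
python3 - <<'E'
from h import *
o=telemetry.get_obs();print(o["clock"],o["joints"],o["tcp_pos"],o["contact_force"],o["grip_width"],o["gripper_force"])
rows(pose(),w2(18),8)
rows(pose(),w2(54),8)
E
```

```text
10.0167 [ 0.5231  0.5665 -1.0485  2.056   0.8741  0.7631 -0.6784] [0.5485 0.0903 0.1121] [-2.6117  0.1006 -0.6075] 0.014316135004384506 22.086763456463814
8 rows: [ 0.001  0.004 -0.002] [ 0.0001 -0.     -0.0001]
8 rows: [-0.     0.004 -0.76 ] [0.0037 0.     0.0005]
```

Call:
{"api": "apply_moves", "payload": {
  "moves": [
    [0, 0.004, -0.76, 0.0037, 0, 0.0004, -0.8],
    [0, 0.004, -0.76, 0.0037, 0, 0.0004, -0.8],
    [0, 0.004, -0.76, 0.0037, 0, 0.0005, -0.8],
    [0, 0.004, -0.76, 0.0037, 0, 0.0005, -0.8],
    [0, 0.004, -0.76, 0.0037, 0, 0.0005, -0.8],
    [0, 0.004, -0.76, 0.0037, 0, 0.0006, -0.8],
    [0, 0.004, -0.76, 0.0037, 0, 0.0006, -0.8],
    [0, 0.004, -0.76, 0.0037, 0, 0.0006, -0.8]
  ]
}}

```text
clock: 10.68
tcp_pos: [0.5323, 0.1127, 0.1043]
orientation: [0.82, 2.825, 0.097]
contact_force: [-0.2, -3.2, -2.0]
grip_width: 0.0138
gripper_force: 23.7
```

```bash
python3 - <<'E'
from h import *
o=telemetry.get_obs();print(o["clock"],o["joints"],o["tcp_pos"],o["contact_force"],o["grip_width"],o["gripper_force"])
rows(pose(),w2(54),8)
rows(pose(),w2(90),8)
E
```

```text
10.6833 [ 0.5431  0.6284 -1.1563  2.0813  0.9787  0.8242 -0.18  ] [0.5323 0.1127 0.1043] [-0.1602 -3.2201 -2.0398] 0.013765004686895167 23.69951382279396
8 rows: [-0.002  0.001 -0.   ] [ 0.      0.0001 -0.0001]
8 rows: [-0.002  0.    -0.728] [0.0035 0.     0.0008]
```

Call:
{"api": "apply_moves", "payload": {
  "moves": [
    [0, 0, -0.728, 0.0035, 0, 0.0008, -0.8],
    [0, 0, -0.728, 0.0035, 0, 0.0008, -0.8],
    [0, 0, -0.728, 0.0035, 0, 0.0008, -0.8],
    [0, 0, -0.728, 0.0035, 0, 0.0008, -0.8],
    [0, 0, -0.728, 0.0035, 0, 0.0008, -0.8],
    [0, 0, -0.728, 0.0035, 0, 0.0008, -0.8],
    [0, 0, -0.728, 0.0035, 0, 0.0008, -0.8],
    [0, 0, -0.728, 0.0035, 0, 0.0008, -0.8]
  ]
}}

```text
clock: 11.35
tcp_pos: [0.5092, 0.1199, 0.0928]
orientation: [-0.064, 2.93, 0.003]
contact_force: [5.2, -4.3, -3.5]
grip_width: 0.0141
gripper_force: 23.4
```

```bash
python3 - <<'E'
from h import *
o=telemetry.get_obs();print(o["clock"],o["joints"],o["tcp_pos"],o["contact_force"],o["grip_width"],o["gripper_force"])
rows(pose(),w2(90),8)
rows(pose(),w2(120),8)
f=grab_frame("top");cv2.imwrite("pics/top1.png",f)
b=silhouettes("bridge","top");print([(x["p"],x["extent"]) for x in b[:1]])
# predicted engine/deck image for wheel moved 180deg & for aligned
for y in(-.0025,.0729,.095): print(y,proj(w([[.122,y,.06]],p),"top"))
E
```

```text
11.35 [ 0.5742  0.6825 -1.2439  2.1324  1.0772  0.8691  0.3088] [0.5092 0.1199 0.0928] [ 5.1841 -4.2704 -3.4585] 0.014112039033495463 23.360156938433647
8 rows: [-0.004  0.002 -0.001] [0.0002 0.0002 0.    ]
8 rows: [-0.004  0.001 -0.606] [0.003  0.0001 0.0008]
[(0.8, [315.3, 246.1, 18.8, 34.5])]
-0.0025 [[345.7648 241.9904]]
0.0729 [[313.7536 242.6348]]
0.095 [[304.3641 242.8239]]
```

Call:
{"api": "apply_moves", "payload": {
  "moves": [
    [0, 0, -0.74, 0.0036, 0, 0.0009, -0.8],
    [0, 0, -0.74, 0.0036, 0, 0.0009, -0.8],
    [0, 0, -0.74, 0.0036, 0, 0.0009, -0.8],
    [0, 0, -0.74, 0.0036, 0, 0.0009, -0.8],
    [0, 0, -0.74, 0.0036, 0, 0.0009, -0.8],
    [0, 0, -0.74, 0.0036, 0, 0.0009, -0.8],
    [0, 0, -0.74, 0.0036, 0, 0.0009, -0.8],
    [0, 0, 0, 0, 0, 0, -0.8]
  ]
}}

```text
clock: 12.12
tcp_pos: [0.4887, 0.1126, 0.0824]
orientation: [-0.847, 2.809, -0.084]
contact_force: [6.0, -7.3, 2.4]
grip_width: 0.0136
gripper_force: 21.6
```

```bash
python3 - <<'E'
from h import *
o=telemetry.get_obs();print(o["clock"],o["joints"],o["tcp_pos"],o["contact_force"],o["grip_width"],o["gripper_force"])
rows(pose(),w2(120),8)
rows(pose(),w2(142),8)
ys=[]
for i in range(3):
    f=grab_frame("top");b=silhouettes("bridge","top");s=silhouettes("shed_red","top");print([(x["p"],x["extent"]) for x in b[:1]+s[:1]])
cv2.imwrite("pics/top2.png",cv2.resize(f[185:275,260:380],None,fx=6,fy=6,interpolation=cv2.INTER_CUBIC))
E
```

```text
12.1167 [ 0.6202  0.7242 -1.3069  2.1858  1.1516  0.8984  0.7771] [0.4887 0.1126 0.0824] [ 5.9711 -7.3032  2.3857] 0.013562172617672955 21.590348593890667
8 rows: [-0.007  0.002  0.042] [0.     0.0002 0.0001]
8 rows: [-0.008  0.    -0.414] [0.0021 0.0001 0.0005]
[(0.71, [310.6, 245.2, 21.7, 36.4]), (0.57, [302.9, 197.7, 19.9, 35.0])]
[(0.86, [308.2, 244.8, 21.0, 37.3]), (0.67, [304.4, 197.4, 18.1, 34.3])]
[(0.57, [308.6, 245.3, 20.3, 36.4]), (0.92, [301.5, 198.7, 22.2, 35.5])]
```

View pics/top2.png

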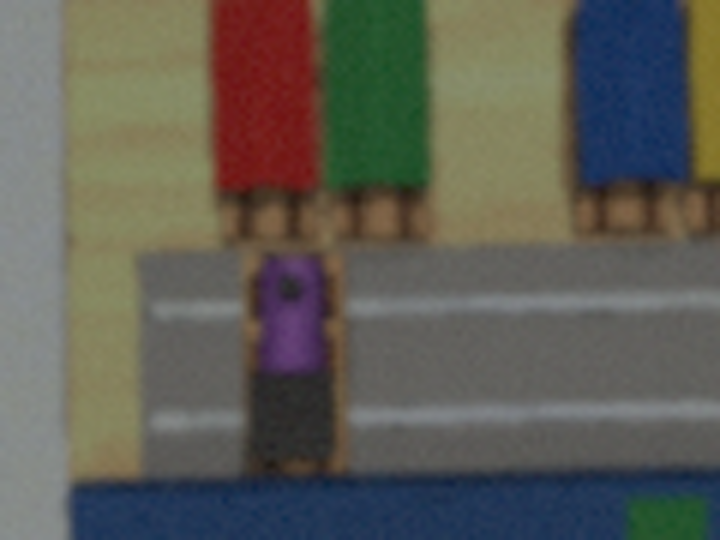

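The crop shows the red track middle at about (270,220) and the bridge deck middle at about (295,360), so the bridge is still about 10 mm short. I'll quantify it with edge profiles.

```bash
cat >> h.py <<'E'
def ry(px,z=.026,c="top"):
    O,d=ray(px,c);P=O+d*(z-O[2])/d[2];return Rw.T@(P-[p[0],p[1],0])
E
python3 - <<'E'
from h import *
c=lambda a,b:(a/6+260-.42,b/6+185-.42)
for a in((221,220),(318,220),(244,360),(347,360),(333,220),(430,220)):print(a,ry(c(*a)))
# predicted outlines in crop coords
for nm,x in(("track",.185),("deck",.122)):
  for y in(.05,.095):
    for s in(-.02,.02):
      q=proj(w([[x,y+s,.026]],p),"top")[0];print(nm,y,s,(q-[260,185]+.42)*6)
E
```

```text
(221, 220) [0.1785 0.115  0.026 ]
(318, 220) [0.1777 0.0755 0.026 ]
(244, 360) [0.1211 0.1064 0.026 ]
(347, 360) [0.1203 0.0648 0.026 ]
(333, 220) [0.1776 0.0694 0.026 ]
(430, 220) [0.1768 0.0299 0.026 ]
track 0.05 -0.02 [429.2993 200.0947]
track 0.05 0.02 [331.1506 202.0279]
track 0.095 -0.02 [318.8779 202.2697]
track 0.095 0.02 [220.6648 204.2041]
deck 0.05 -0.02 [432.7218 354.0262]
deck 0.05 0.02 [333.973  356.0164]
deck 0.095 -0.02 [321.6253 356.2653]
deck 0.095 0.02 [222.8112 358.2568]
```

```bash
python3 - <<'E'
from h import *
rows(pose(),w2(144),8); rows(w2(121),w2(144),8)
E
```

```text
8 rows: [-0.008  0.    -0.461] [0.0024 0.0001 0.0006]
8 rows: [-0.     0.    -0.477] [ 0.0023 -0.0001  0.0005]
```

Call:
{"api": "apply_moves", "payload": {
  "moves": [
    [0, 0, -0.54, 0.0027, 0.0001, 0.0006, -0.8],
    [0, 0, -0.54, 0.0027, 0.0001, 0.0006, -0.8],
    [0, 0, -0.54, 0.0027, 0.0001, 0.0006, -0.8],
    [0, 0, -0.54, 0.0027, 0.0001, 0.0006, -0.8],
    [0, 0, -0.54, 0.0027, 0, 0.0006, -0.8],
    [0, 0, -0.54, 0.0027, 0, 0.0006, -0.8],
    [0, 0, -0.54, 0.0027, 0, 0.0006, -0.8],
    [0, 0, 0, 0, 0, 0, -0.8]
  ]
}}

```text
clock: 13.23
tcp_pos: [0.4779, 0.1007, 0.0763]
orientation: [-1.385, 2.598, -0.143]
contact_force: [9.7, -6.8, 6.0]
grip_width: 0.0141
gripper_force: 20.8
```

```bash
cat > br.py <<'E'
from h import *
o=telemetry.get_obs();print(o["clock"],o["joints"],o["tcp_pos"],o["contact_force"],o["grip_width"])
F=[grab_frame("top") for _ in range(4)]
f=np.mean(F,0)
# rectified view (railway x .07..0.20, y .04...14, z=.026), 0.25 mm/px
ys=np.arange(.140,.030,-.00025);xs=np.arange(.200,.070,-.00025)
G=np.array([[x,y,.026] for x in xs for y in ys]);q=proj(w(G,p),"top").astype(np.float32)
im=cv2.remap(f.astype(np.float32),q[:,0].reshape(len(xs),-1),q[:,1].reshape(len(xs),-1),cv2.INTER_CUBIC)
def prof(x0,x1): return im[int((.2-x1)/.00025):int((.2-x0)/.00025)].mean(0)
sat=lambda a:a[:,2]-a[:,0]   # red-blue: wood vs grey
d=sat(prof(.126,.134))  # between the rails of the pit, deck sides
t=sat(prof(.172,.180))
d0=np.interp(0,[0],[0])
m=d>d.min()+.5*(np.percentile(d,97)-np.median(d));print("deck wood y:",ys[m].max(),ys[m].min(),(ys[m].max()+ys[m].min())/2)
print("pixel profile track",np.c_[ys[::8]*1000,t[::8]].round(0).astype(int).tolist())
cv2.imwrite("pics/rect_%d.png"%(o["clock"]*100),cv2.resize(im.clip(0,255).astype(np.uint8)*1,None,fx=1.6,fy=1.15))
E
python3 br.py; ls pics
python3 - <<'E'
from h import *
rows(pose(),w2(144),8)
E
```

```text
13.2333 [ 0.6624  0.7442 -1.3362  2.2198  1.1904  0.9051  1.1482] [0.4779 0.1007 0.0763] [ 9.6778 -6.7857  6.0338] 0.014072639056852224
deck wood y: 0.14 0.029999999999999916 0.08499999999999996
pixel profile track [[140, 39], [138, 39], [136, 39], [134, 40], [132, 40], [130, 40], [128, 40], [126, 40], [124, 40], [122, 40], [120, 40], [118, 40], [116, 41], [114, 45], [112, 50], [110, 48], [108, 41], [106, 36], [104, 36], [102, 41], [100, 47], [98, 51], [96, 53], [94, 54], [92, 52], [90, 46], [88, 39], [86, 35], [84, 37], [82, 44], [80, 48], [78, 48], [76, 46], [74, 46], [72, 45], [70, 46], [68, 50], [66, 51], [64, 46], [62, 41], [60, 38], [58, 41], [56, 46], [54, 50], [52, 53], [50, 54], [48, 54], [46, 52], [44, 47], [42, 40], [40, 37], [38, 41], [36, 46], [34, 49], [32, 49], [30, 48]]
rect_1323.png
scene0.png
scenec.png
top0.png
top1.png
top2.png
topc.png
w1.png
8 rows: [-0.01   0.002  0.011] [0.0002 0.0002 0.0001]
```

View pics/rect_1323.png

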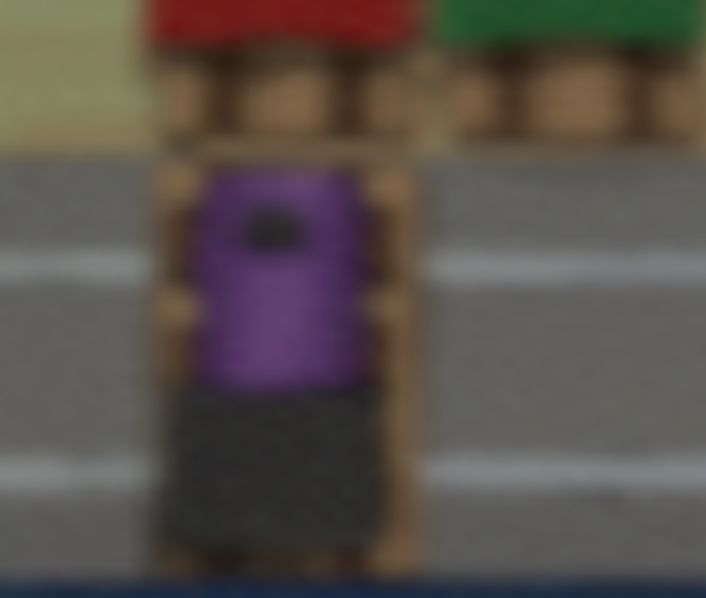

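In the rectified view, the track grooves sit at columns 226 and 351 (middle 288) and the deck edges at about 156 and 422 (middle about 289). It looks aligned, so I'll put numbers on it.

```bash
python3 - <<'E'
from h import *
im=cv2.imread("pics/rect_1323.png").astype(float)
s=im[...,2]-im[...,0]
yy=lambda c:140-(c+.5)/6.4
for r0,r1 in((172,195),(295,320)):
    pr=cv2.GaussianBlur(s[r0:r1].mean(0)[None],(0,0),3)[0]
    g=np.diff(pr);a=100+np.argmax(g[100:190]);b=390+np.argmin(g[390:450]);print(r0,yy(a),yy(b),(yy(a)+yy(b))/2)
pr=cv2.GaussianBlur(im[70:125].sum(2).mean(0)[None],(0,0),3)[0]
a=200+np.argmin(pr[200:250]);b=325+np.argmin(pr[325:380]);print("grooves",yy(a),yy(b),(yy(a)+yy(b))/2)
E
```

```text
172 116.171875 74.765625 95.46875
295 116.171875 75.078125 95.625
grooves 104.921875 85.390625 95.15625
```

Call:
{"api": "apply_moves", "payload": {
  "moves": [
    [0, 0, 0, 0, 0, 0, -0.4],
    [0, 0, 0, 0, 0, 0, -0.4],
    [0, 0, 0, 0, 0, 0, -0.4],
    [0, 0, 0, 0, 0, 0, -0.4],
    [0, 0, 0, 0, 0, -0.003, -0.4],
    [0, 0, 0, 0, 0, -0.006, -0.4],
    [0, 0, 0, 0, 0, -0.01, -0.4],
    [0, 0, 0, 0, 0, -0.01, -0.4]
  ]
}}

```text
clock: 14.1
tcp_pos: [0.4667, 0.1037, 0.1034]
orientation: [-1.392, 2.599, -0.129]
contact_force: [-0.6, 0.3, -0.1]
grip_width: 0.0258
gripper_force: 0.0
```

Call:
{"api": "apply_moves", "payload": {
  "moves": [
    [0, 0, 0, 0, 0, -0.01, -0.4],
    [0, 0, 0, 0, 0, -0.01, -0.4],
    [0, 0, 0, 0, 0, -0.01, -0.4],
    [0, 0, 0, 0, 0, -0.012, -0.4],
    [0, 0, 0, 0, 0, -0.012, -0.4],
    [0, 0, 0, 0, 0, -0.012, -0.4],
    [0, 0, 0, 0, 0, -0.012, -0.4],
    [0, 0, 0, 0, 0, 0, -0.4]
  ]
}}

```text
clock: 14.77
tcp_pos: [0.4512, 0.1035, 0.1814]
orientation: [-1.392, 2.596, -0.134]
contact_force: [0.2, 0.0, -0.2]
grip_width: 0.0257
gripper_force: 0.0
```

```bash
python3 br.py | head -1; python3 - <<'E'
from h import *
import glob
im=cv2.imread(sorted(glob.glob("pics/rect_*.png"))[-1]).astype(float)
s=im[...,2]-im[...,0]
yy=lambda c:140-(c+.5)/6.4
for r0,r1 in((172,195),(295,320)):
    pr=cv2.GaussianBlur(s[r0:r1].mean(0)[None],(0,0),3)[0]
    g=np.diff(pr);a=100+np.argmax(g[100:190]);b=390+np.argmin(g[390:450]);print(r0,yy(a),yy(b),(yy(a)+yy(b))/2)
# lock grip in both cameras
grab_frame("top");print([(x["p"],x["extent"]) for x in silhouettes("lock_grip","top")[:1]])
t=np.radians(12);k=Rw@np.array([-np.sin(t),0,np.cos(t)])
L=w(face(-.008,-.057,.042),p)[0];print("lock pt",L)
# grip across the slope (tool y along U)
for sgn in(1,-1):
    T=mk(-k,sgn*U_,L-k*.012+k*.1);print(sgn,T[:3,3]);rows(pose(),T,24)
E
```

```text
14.7667 [ 0.807   0.3841 -1.3971  2.1834  0.6878  0.8085  1.5488] [0.4512 0.1035 0.1814] [ 0.1575  0.0219 -0.1791] 0.025725673174285254
172 116.171875 74.609375 95.390625
295 116.171875 75.078125 95.625
[(0.45, [374.9, 303.3, 14.3, 16.4])]
lock pt [ 0.5108 -0.0627  0.1033]
1 [ 0.4925 -0.0635  0.1894]
24 rows: [ 0.001 -0.001  0.998] [-0.0043 -0.0084 -0.0001]
-1 [ 0.4925 -0.0635  0.1894]
24 rows: [ 0.     0.001 -0.252] [ 0.0062 -0.0037 -0.0001]
```

Bridge holds at 95.5 mm. Now to above the lock grip, closing along the track (y).

```bash
cat >> h.py <<'E'
_t=np.radians(12);KZ=Rw@np.array([-np.sin(_t),0,np.cos(_t)])
LK=w(face(-.006,-.057,.042),p)[0]
def lk(s=0,back=0,depth=.017): return mk(-KZ,Y_,LK-KZ*depth+KZ*back-Y_*s)
E
python3 - <<'E'
from h import *
rows(pose(),lk(0,.09),16);print(lk(0,.09)[:3,3])
E
```

```text
16 rows: [0.002 0.001 0.56 ] [ 0.0031 -0.0107  0.0007]
[ 0.4974 -0.0633  0.1757]
```

Call:
{"api": "apply_moves", "payload": {
  "moves": [
    [0, 0, 0.56, 0.0031, -0.0107, 0.0007, 0],
    [0, 0, 0.56, 0.0031, -0.0107, 0.0007, 0],
    [0, 0, 0.56, 0.0031, -0.0107, 0.0007, 0],
    [0, 0, 0.56, 0.0031, -0.0107, 0.0007, 0],
    [0, 0, 0.56, 0.0031, -0.0107, 0.0007, 0],
    [0, 0, 0.56, 0.0031, -0.0107, 0.0007, 0],
    [0, 0, 0.56, 0.0031, -0.0107, 0.0007, 0],
    [0, 0, 0.56, 0.0031, -0.0107, 0.0007, 0]
  ]
}}

```text
clock: 15.73
tcp_pos: [0.4938, 0.0242, 0.1817]
orientation: [-0.74, 2.84, -0.06]
contact_force: [0.1, 0.6, -0.4]
grip_width: 0.0427
gripper_force: 0.0
```

Call:
{"api": "apply_moves", "payload": {
  "moves": [
    [0, 0, 0.56, 0.0031, -0.0107, 0.0007, 0],
    [0, 0, 0.56, 0.0031, -0.0107, 0.0007, 0],
    [0, 0, 0.56, 0.0031, -0.0107, 0.0007, 0],
    [0, 0, 0.56, 0.0031, -0.0107, 0.0007, 0],
    [0, 0, 0.56, 0.0031, -0.0107, 0.0007, 0],
    [0, 0, 0.56, 0.0031, -0.0107, 0.0007, 0],
    [0, 0, 0.56, 0.0031, -0.0107, 0.0007, 0],
    [0, 0, 0.56, 0.0031, -0.0107, 0.0007, 0]
  ]
}}

```text
clock: 16.4
tcp_pos: [0.4971, -0.0645, 0.176]
orientation: [-0.057, 2.93, 0.011]
contact_force: [0.1, -0.5, -0.7]
grip_width: 0.0428
gripper_force: 0.0
```

```bash
python3 - <<'E'
from h import *
o=telemetry.get_obs();print(o["clock"],o["joints"],o["tcp_pos"],o["grip_width"])
f=grab_frame("wrist");K=calibration("wrist")
T=np.linalg.inv(pose(o)@K["mount"])
for h in(.054,.014):
  for a in(-.014,.014):
    for b in(-.01,.01):
      q=T[:3,:3]@w(face(-.006+a,-.057+b,h),p)[0]+T[:3,3]
      cv2.circle(f,(int(K["fx"]*q[0]/q[2]+K["cx"]),int(K["fy"]*q[1]/q[2]+K["cy"])),2,(255,0,255) if h>.03 else (0,255,255),-1)
cv2.imwrite("pics/w2.png",f)
rows(pose(),lk(0,0),8)
E
```

```text
16.4 [ 1.0097  0.3664 -1.1554  2.115   0.5292  0.7214  1.1507] [ 0.4971 -0.0645  0.176 ] 0.04283576440301131
8 rows: [ 0.001 -0.    -0.014] [-0.0001  0.0005  0.0112]
```

View pics/w2.png

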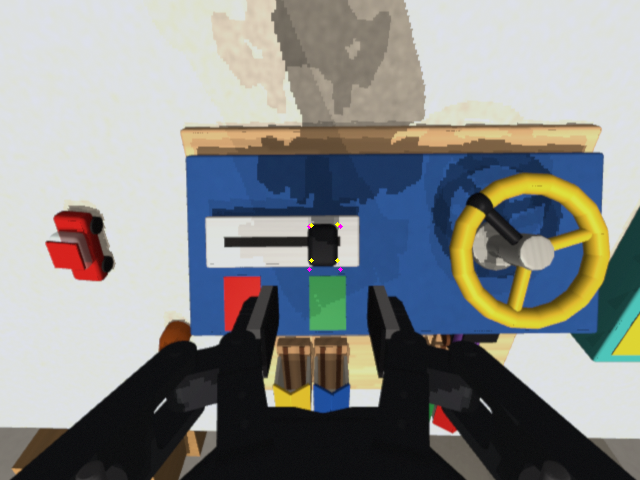

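The predicted grip outline matches the black grip at (323,245) within about 2 px. Descending and gripping.

Call:
{"api": "apply_moves", "payload": {
  "moves": [
    [0, 0, 0, 0, 0, 0.0112, 0],
    [0, 0, 0, 0, 0, 0.0112, 0],
    [0, 0, 0, 0, 0, 0.0112, 0],
    [0, 0, 0, 0, 0, 0.0112, 0],
    [0, 0, 0, 0, 0, 0.0112, 0],
    [0, 0, 0, 0, 0, 0.0112, 0],
    [0, 0, 0, 0, 0, 0.0112, 0],
    [0, 0, 0, 0, 0, 0.0112, 0]
  ]
}}

```text
clock: 17.12
tcp_pos: [0.516, -0.0624, 0.0879]
orientation: [-0.065, 2.93, 0.011]
contact_force: [0.1, 0.3, 0.7]
grip_width: 0.0427
gripper_force: 0.0
```

Call:
{"api": "apply_moves", "payload": {
  "moves": [
    [0, 0, 0, 0, 0, 0, 0],
    [0, 0, 0, 0, 0, 0, -0.7],
    [0, 0, 0, 0, 0, 0, -0.7],
    [0, 0, 0, 0, 0, 0, -0.7],
    [0, 0, 0, 0, 0, 0, -0.7],
    [0, 0, 0, 0, 0, 0, -0.7],
    [0, 0, 0, 0, 0, 0, -0.7],
    [0, 0, 0, 0, 0, 0, -0.7]
  ],
  "grip_force": 25
}}

```text
clock: 17.78
tcp_pos: [0.5161, -0.0623, 0.089]
orientation: [-0.066, 2.93, 0.009]
contact_force: [-4.0, 0.3, 7.1]
grip_width: 0.0199
gripper_force: 28.4
```

```bash
python3 - <<'E'
from h import *
o=telemetry.get_obs();print(o["clock"],o["joints"],o["tcp_pos"],o["contact_force"],o["grip_width"])
T=pose();T1=T.copy();T1[:3,3]-=Y_*.07;rows(T,T1,16);print(T1[:3,3],Y_)
E
```

```text
17.7833 [ 0.7859  0.5068 -0.9406  2.1521  0.7795  0.5891  0.9287] [ 0.5161 -0.0623  0.089 ] [-3.9732  0.3202  7.1411] 0.019913324631454093
16 rows: [-0.  0. -0.] [ 0.     -0.0044 -0.    ]
[ 0.5192 -0.1323  0.089 ] [-0.0449  0.999   0.    ]
```

Gripped at 19.9 mm. Sliding along tool −y by 70 mm.

Call:
{"api": "apply_moves", "payload": {
  "moves": [
    [0, 0, 0, 0, -0.0044, 0, -0.7],
    [0, 0, 0, 0, -0.0044, 0, -0.7],
    [0, 0, 0, 0, -0.0044, 0, -0.7],
    [0, 0, 0, 0, -0.0044, 0, -0.7],
    [0, 0, 0, 0, -0.0044, 0, -0.7],
    [0, 0, 0, 0, -0.0044, 0, -0.7],
    [0, 0, 0, 0, -0.0044, 0, -0.7],
    [0, 0, 0, 0, -0.0044, 0, -0.7]
  ]
}}

```text
clock: 18.45
tcp_pos: [0.5177, -0.0975, 0.089]
orientation: [-0.067, 2.93, 0.01]
contact_force: [-5.0, 2.7, 9.3]
grip_width: 0.0195
gripper_force: 28.9
```

Call:
{"api": "apply_moves", "payload": {
  "moves": [
    [0, 0, 0, 0, -0.0044, 0, -0.7],
    [0, 0, 0, 0, -0.0044, 0, -0.7],
    [0, 0, 0, 0, -0.0044, 0, -0.7],
    [0, 0, 0, 0, -0.0044, 0, -0.7],
    [0, 0, 0, 0, -0.0044, 0, -0.7],
    [0, 0, 0, 0, -0.0044, 0, -0.7],
    [0, 0, 0, 0, -0.0044, 0, -0.7],
    [0, 0, 0, 0, 0, 0, -0.7]
  ]
}}

```text
clock: 19.12
tcp_pos: [0.5191, -0.1294, 0.0889]
orientation: [-0.065, 2.93, 0.008]
contact_force: [-4.1, -0.6, 8.5]
grip_width: 0.0195
gripper_force: 29.1
```

```bash
python3 - <<'E'
from h import *
o=telemetry.get_obs();print(o["clock"],o["joints"],o["tcp_pos"],o["contact_force"],o["grip_width"])
print("slid",(np.array([.5161,-.0623,.089])-o["tcp_pos"])@Y_)
E
```

```text
19.1167 [ 0.9268  0.5398 -0.9516  2.1135  0.7577  0.6043  1.0955] [ 0.5191 -0.1294  0.0889] [-4.0688 -0.6119  8.4552] 0.019527560628832624
slid 0.0671371960334052
```

Now push gently to the stop, watching the force.

Call:
{"api": "apply_moves", "payload": {
  "moves": [
    [0, 0, 0, 0, -0.001, 0, -0.7],
    [0, 0, 0, 0, -0.001, 0, -0.7],
    [0, 0, 0, 0, -0.001, 0, -0.7],
    [0, 0, 0, 0, -0.001, 0, -0.7],
    [0, 0, 0, 0, -0.001, 0, -0.7],
    [0, 0, 0, 0, 0, 0, -0.7],
    [0, 0, 0, 0, 0, 0, -0.7],
    [0, 0, 0, 0, 0, 0, -0.7]
  ]
}}

```text
clock: 19.78
tcp_pos: [0.5192, -0.1302, 0.0889]
orientation: [-0.07, 2.929, 0.015]
contact_force: [-6.8, 9.0, 11.3]
grip_width: 0.0198
gripper_force: 29.2
```

Call:
{"api": "apply_moves", "payload": {
  "moves": [
    [0, 0, 0, 0, -0.002, 0, -0.7],
    [0, 0, 0, 0, -0.002, 0, -0.7],
    [0, 0, 0, 0, -0.002, 0, -0.7],
    [0, 0, 0, 0, 0, 0, -0.7],
    [0, 0, 0, 0, 0, 0, -0.7],
    [0, 0, 0, 0, 0, 0, -0.7],
    [0, 0, 0, 0, 0, 0, -0.7],
    [0, 0, 0, 0, 0, 0, -0.7]
  ]
}}

```text
clock: 20.45
tcp_pos: [0.5192, -0.1306, 0.0889]
orientation: [-0.077, 2.928, 0.024]
contact_force: [-8.4, 21.6, 12.6]
grip_width: 0.0198
gripper_force: 29.3
```

Call:
{"api": "apply_moves", "payload": {
  "moves": [
    [0, 0, 0, 0, 0.0025, 0, -0.7],
    [0, 0, 0, 0, 0.0025, 0, -0.7],
    [0, 0, 0, 0, 0, 0, 0],
    [0, 0, 0, 0, 0, 0, 0],
    [0, 0, 0, 0, 0, 0, 0],
    [0, 0, 0, 0, 0, 0, 0],
    [0, 0, 0, 0, 0, 0, 0],
    [0, 0, 0, 0, 0, 0, 0]
  ]
}}

```text
clock: 21.12
tcp_pos: [0.5192, -0.1348, 0.0883]
orientation: [-0.065, 2.93, 0.01]
contact_force: [0.9, 0.3, -0.1]
grip_width: 0.0429
gripper_force: 0.0
```

Call:
{"api": "apply_moves", "payload": {
  "moves": [
    [0, 0, 0, 0, 0, -0.005, 0],
    [0, 0, 0, 0, 0, -0.01, 0],
    [0, 0, 0, 0, 0, -0.015, 0],
    [0, 0, 0, 0, 0, -0.018, 0],
    [0, 0, 0, 0, 0, -0.018, 0],
    [0, 0, 0, 0, 0, -0.018, 0],
    [0, 0, 0, 0, 0, -0.018, 0],
    [0, 0, 0, 0, 0, 0, 0]
  ]
}}

```text
clock: 21.78
tcp_pos: [0.4992, -0.1357, 0.1912]
orientation: [-0.066, 2.926, 0.007]
contact_force: [0.1, 0.6, -0.1]
grip_width: 0.0427
gripper_force: 0.0
```

```bash
python3 br.py | head -1; python3 - <<'E'
from h import *
import glob
im=cv2.imread(sorted(glob.glob("pics/rect_*.png"))[-1]).astype(float)
s=im[...,2]-im[...,0]
yy=lambda c:140-(c+.5)/6.4
for r0,r1 in((172,195),(295,320)):
    pr=cv2.GaussianBlur(s[r0:r1].mean(0)[None],(0,0),3)[0]
    g=np.diff(pr);a=100+np.argmax(g[100:190]);b=390+np.argmin(g[390:450]);print(r0,yy(a),yy(b),(yy(a)+yy(b))/2)
f=grab_frame("wrist");cv2.imwrite("pics/w3.png",f)
E
```

```text
21.7833 [ 1.1768  0.3908 -1.1856  2.0637  0.5017  0.7623  1.3357] [ 0.4992 -0.1357  0.1912] [ 0.0555  0.5783 -0.0892] 0.042688017094638736
172 116.015625 74.765625 95.390625
295 116.328125 74.921875 95.625
```

View pics/w3.png

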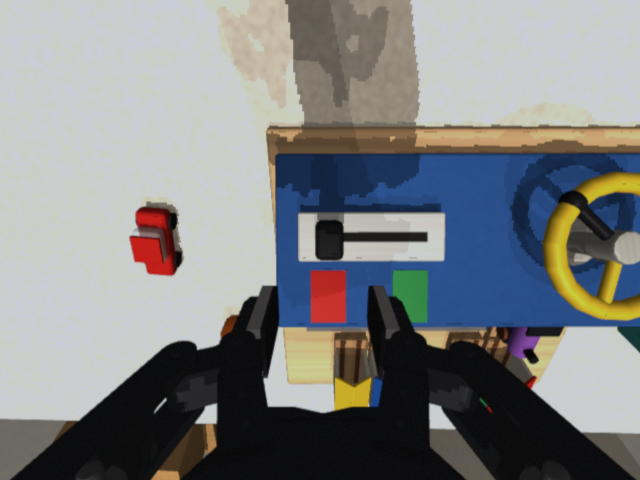

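The lock grip is at the red end (328,240), the car and figure stand undisturbed, and the bridge is still at 95.5 mm. The robot is touching nothing, so I'm handing in.

```bash
python3 -c "
from bench import order;print(order.hand_in())"
```

```text
the job is handed in; nothing more can be done
None
```

The bridge is lined up with the red-roofed shed's track to within about 0.5 mm by camera, the lock grip is against its stop at the red end, and the job was handed in at about 22 s; I saw no other toy moved, though I made no final check on the puzzle box.

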